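# Level a bench shelf with a wedge and put the jug back on it

## Robot

A 6-joint arm with a two-finger parallel gripper is mounted at the origin on the work surface. World frame = base frame: x ahead of the robot, y to its left, z up, the work surface at z = 0. Lengths are in mm, angles in rad, forces in N, time in s.
With the tool pointing down it reaches from about 225 to 875 mm from the base axis. Payload 3.4 kg.
Tool frame: the origin (TCP) lies between the finger pads; the fingertips stand 17 mm ahead of it and the grasp point (between the pads) lies 2 mm behind it; z points along the fingers, y is the direction in which the jaws open and shut (so a half turn about z gives the same grasp; the last joint's range is limited). The gripper opens to 85 mm and grips with 20 to 120 N. Pads are 22 mm wide; open, the fingers measure 114 mm over their backs; the gripper's body (76 mm by 85 mm) begins 54 mm behind the grasp point. The pads swing forward as they close: fully open they stand 13 mm farther back than shut.
Start: joints at [-1.275, 0.276, 1.505, -0, 1.361, -0.121], TCP at [232.783, -525.807, 248.328] pointing down, gripper open.
Joint ranges: [-2.89, 2.89], [-0.75, 2.08], [0.22, 2.7], [-1.18, 4.32], [0.11, 2.71], [-2.7, 2.7]. Speed limits (rad/s): [2.57, 2.57, 3.14, 3.14, 3.14, 3.14].

## Interface

Orientations are given as a 3x3 rotation matrix whose columns are the frame's x, y, z axes.
In Python, from bench import get_state, camera, job_done gives the robot as it stands. The module is installed in compiled form; this text tells all that it offers.
- The arm moves only by the shell command python3 -m creep 'ROWS' [OPENING]. ROWS is a JSON object of lists of equal length, an entry for each row: "offset": the shift along the world's x, y, z in m, a list of three; "spin": the turn about the world's z in rad. In form: {"offset": [[dx, dy, dz], ...], "spin": [spin, ...]}. A call has 1 to 10 rows; each row is the pose to reach, as a shift and turn from the pose commanded when the call began; what a row does not reach only later rows make up. A row lasts 1/8 s, in which the tool goes at most 62.5 mm and 10.7 degrees, less where a joint would pass 70% of its speed; a pose out of reach is approached as far as the arm can. A call with a gripper value outside its range is refused whole. OPENING is the opening, from 0 (shut) to 1 (fully open), set as the call begins (- or left out, the last holds). The fingers move at their own pace and stop on an object; the grip force is fixed at half the most. Time passes only in rows, so rows that repeat a pose let the fingers close. It gives the time, the measured TCP pose, the force and the opening at its end, in the units of the state.
- get_state(): the state, without advancing time (a new reading comes with each control period).
- camera(name): name is "scene" or "top" or "wrist"; returns a dict with "color" (384x512x3 uint8, red, green, blue), "camera_matrix" (3x3 intrinsics, pixels), "rvec" (rotation vector, rad) and "tvec" (3), from world to camera coordinates, as OpenCV has them; the wrist camera has in their place "mount" (4x4, takes a point from camera to tool coordinates, whose origin is the TCP and whose axes are the flange's). Camera axes: x right, y down, z forward; pixel columns grow to the right and rows downward; lengths in mm; the calibration is good to about 2 mm. A picture is of the moment at which its call begins: read the wrist's pose just before it. There is no depth.
- job_done(): hands the job in, once; it reports no verdict.
The state is a dict: "t": time; "joints": joint angles; "qd": joint speeds; "effort": joint torques, N m; "tcp_pos": TCP position; "tool_rot": TCP orientation; "wrist_force": force on the tool from outside, world axes, zero at the start; "torque": the same for the moment, N m; "grip_width": finger opening in mm.
Only numpy, scipy, OpenCV 4.12 (cv2) and the standard library are available. Lean on these libraries where they do the work, as an engineer would, in place of code of your own. Each camera call takes 0.05 s, during which the arm holds its last target. There are 200 camera calls.

## Task

The right-hand end of the yellow bench shelf has lost its feet and sits low. Slide the long wooden wedge, thin end first, straight in under the middle of that end's black bottom bar until the top of the shelf there is level with the pale line on the black upright beside it. Only then stand the white jug upright on the shelf, setting it down gently, and leave the wedge and the jug there; do not knock over the brown bottle.

Things in the scene. Friction and masses are not known exactly. Their poses are not given: they have to be found in the camera images.
- shelf: Yellow steel bench shelf on four black slotted-angle legs, 220 mm wide, 460 long, 1.6 kg. It rocks on the rubber feet of its far (left) legs; the right-hand legs have none and start on the bench, this end 16 mm low; it drops back unless held up. Origin on the bench midway between the far feet, 442 mm from the low end; x across, y along it from low to far end, z normal to the deck.
- bar_edge (a point): Middle of the lower outer edge of the low end's bottom bar: black, 22 mm high, 30 mm deep, 150 mm clear between the legs. 12 mm above the bench at the start, 28 mm when the shelf is level. The deck's end edge lies straight above it. Axes as shelf: the wedge goes in along +y.
- deck_corner (a point): Top of the deck at the low end's corner beside the upright; 16 mm below the line at the start, at the line's height when level.
- mark (a point): Pale line 3 mm thick round the black upright (40 mm slotted angle, 180 mm tall, fixed) that stands 13 mm to the +x side of the low end's corner. Point: mid-thickness of the line, 120 mm above the bench, on the face towards the shelf. z up, y along the shelf. A yellow guard rail 137 to 171 mm above the bench runs from it along the shelf, about 35 mm clear of the deck's +x edge.
- deck (a point): Centre of the top of the shelf's deck (220 mm in x, 460 mm in y), 120 mm above the bench when level. Axes as shelf.
- wedge: The long wooden wedge: 200 mm long, 45 wide, 0.16 kg, 5 mm thick at the thin end rising evenly to 49 at the thick end, flat underside, upright sides. Origin mid-underside; y to the thin end (+100), z up. 28 mm thick at 104 mm from the thin end, so about 96 mm stays outside the bar when level. Pushing it in takes 7 to 18 N; friction holds it where it is left. A thin 110 mm wedge nearby is too low.
- jug: White square plastic jug, 76 mm (x) by 56 mm (y), upright sides 105 mm high, sloping shoulders, round 43 mm cap with its top 148 mm up; 0.35 kg. Origin at the centre of its underside; z up. It stands on the bench at the robot's right.
- brown_bottle: Round brown bottle, 62 mm across, 150 mm tall, origin at the centre of its underside, z up; it and the jug stand in either of two places about 120 mm apart. Not part of the job.
Things that resemble listed ones, but are neither listed nor needed, are in the scene too. What is shaped like the jug but green is not meant.

How it is judged:
By the outcome, as a careful person would: the job done as asked, in the order asked, and still so for the second after the job is handed in, with the robot touching nothing.
It also fails if it takes over 67 s, if anything falls off the work surface, if the arm or the gripper's body presses on something with over 40 N, if the wrist force passes 120 N, or if a joint passes its speed limit or range.

## Working session

There is one attempt and no reset: what is moved stays moved. The work goes in short steps, Python scripts to look and compute and a shell command to move; the robot and the scene stay as the last step left them, time stands still between calls to the robot, and variables do not carry over. Pictures are saved under pics/ and viewed, about 8 in all and at most 12, crops included, and the job is handed in when it is done.

```bash
mkdir -p pics; cat > h.py <<'E'
import numpy as np, cv2
from bench import get_state, camera, job_done
def snap(n, fn):
    s=get_state(); c=camera(n); cv2.imwrite(f'pics/{fn}.png', c['color'][:,:,::-1])
    K=np.array(c['camera_matrix'],float)
    if n=='wrist':
        M=np.array(c['mount']); T=np.eye(4); T[:3,:3]=s['tool_rot']; T[:3,3]=s['tcp_pos']
        W=np.linalg.inv(T@M)
    else:
        W=np.eye(4); W[:3,:3]=cv2.Rodrigues(np.array(c['rvec'],float))[0]; W[:3,3]=np.ravel(c['tvec'])
    np.savez(f'pics/{fn}.npz',K=K,W=W); return c['color']
def ray(fn,u,v):
    d=np.load(f'pics/{fn}.npz'); R=d['W'][:3,:3]; t=d['W'][:3,3]
    return -R.T@t, R.T@np.linalg.inv(d['K'])@[u,v,1]
def atz(fn,u,v,z):
    o,d=ray(fn,u,v); return (o+d*(z-o[2])/d[2]).round(1)
def tri(*obs):
    A=np.zeros((3,3)); b=np.zeros(3); L=[]
    for f,u,v in obs:
        o,d=ray(f,u,v); d=d/np.linalg.norm(d); P=np.eye(3)-np.outer(d,d); A+=P; b+=P@o; L.append((o,P))
    p=np.linalg.solve(A,b); return p.round(1), [round(float(np.linalg.norm(P@(p-o))),1) for o,P in L]
def proj(fn,p):
    d=np.load(f'pics/{fn}.npz'); q=d['K']@(d['W'][:3,:3]@np.array(p,float)+d['W'][:3,3]); return (q[:2]/q[2]).round(1)
def crop(fn,out,u0,v0,u1,v1,k):
    im=cv2.imread(f'pics/{fn}.png')[v0:v1,u0:u1]; cv2.imwrite(f'pics/{out}.png',cv2.resize(im,None,fx=k,fy=k,interpolation=cv2.INTER_CUBIC))
E
python3 - <<'E'
from h import *
a=snap('scene','s0'); b=snap('top','t0')
cv2.imwrite('pics/st0.png',np.vstack([a,b])[:,:,::-1]) 
s=get_state(); print(s['t'],s['tool_rot'],s['wrist_force'],s['grip_width'])
for f in('s0','t0'): print(f,ray(f,256,192)[0].round(0))
E
```

```text
0.1 [[ 9.14394759e-01  4.04823379e-01 -5.06560911e-04]
 [ 4.04823665e-01 -9.14393486e-01  1.53390075e-03]
 [ 1.57762888e-04 -1.60765865e-03 -9.99998695e-01]] [-0.1723646   1.01686362 -1.29539508] 85.49964912789387
s0 [1009. -698. 1348.]
t0 [ 317.   55. 1507.]
```

View pics/s0.png

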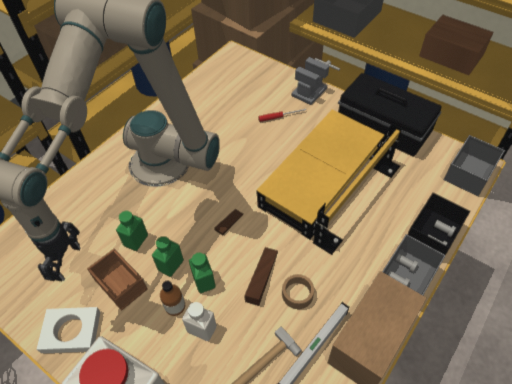

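View pics/t0.png

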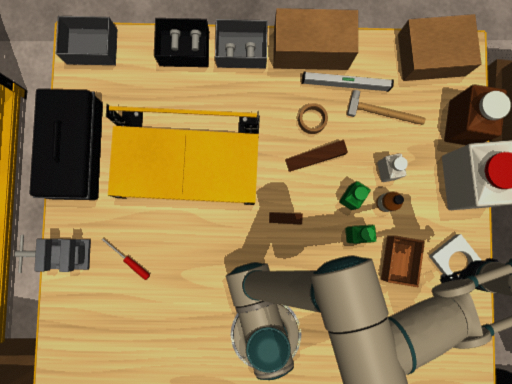

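The pictures show the shelf at top (108–258, 127–203), with the upright at (249,124). The wedge is at (287–347, 141–170), the jug at (393,165), the brown bottle at (391,201), and the short wedge at (285,218). Next come enlarged crops.

```bash
python3 - <<'E'
from h import *
crop('t0','t0c',230,90,430,240,4)
crop('s0','s0c',150,180,350,340,3.75)
E
```

```text
(no output)
```

View pics/t0c.png

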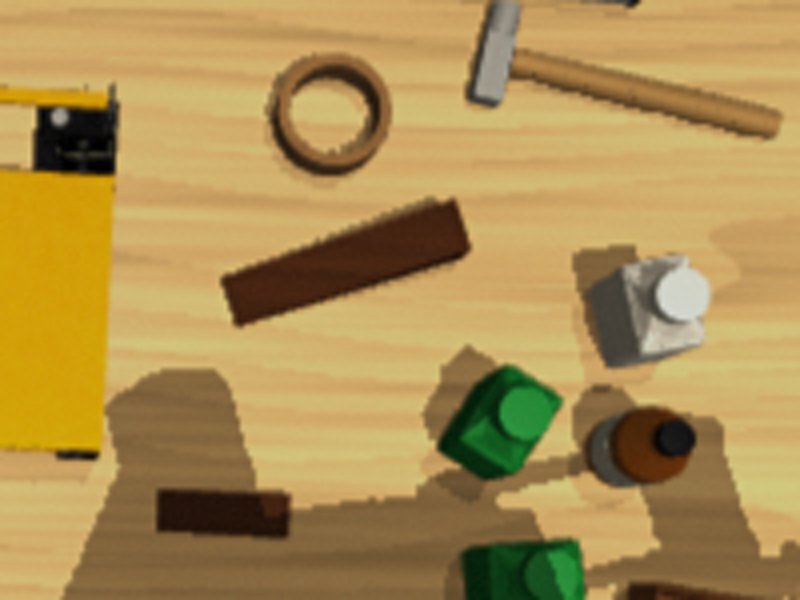

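View pics/s0c.png

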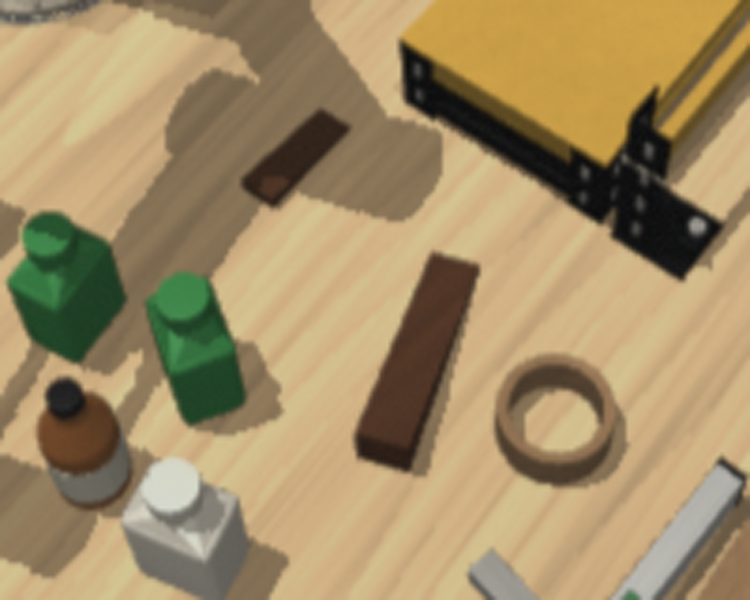

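Thin end of the long wedge is towards the shelf: crop (221,279)-(238,325). Thick end is (456,200)-(470,245). The white jug's cap is at (682,291), the bottle is just robot-side of it, and the deck's low edge runs (115,175)-(100,450).

```bash
python3 - <<'E'
from h import *
T=lambda u,v:('t0',230+u/4,90+v/4)
S=lambda u,v:('s0',150+u/3.75,180+v/3.75)
P={'thinA':(T(221,279),S(432,254)),'thinB':(T(238,325),S(479,266)),'thickA':(T(456,200),S(411,450)),'thickB':(T(470,245),S(411,450)),
'deckU':(T(115,175),S(605,168)),'deckR':(T(100,450),S(402,42)),'cap':(T(682,291),S(175,485)),'bcap':(T(674,438),S(65,396)),
'short1':(T(157,490),S(323,111)),'ringtop':(T(332,113),S(555,415))}
# note image flips: thinA(top) is +x side
for k,(a,b) in P.items():
    print(k,tri(a,b), 'swap' )
print(tri(T(221,279),S(479,266)),tri(T(238,325),S(432,254)),tri(T(456,200),S(408,448)),tri(T(470,245),S(358,437)))
print('deckfar',atz('t0',113,127,121),atz('t0',109,197,121))
for n,u,v,z in (('thin',221,279,5),('thin2',238,325,5),('tk',456,200,49),('tk2',470,245,49),('dU',115,175,104),('dR',100,450,104)):print(n,atz(*T(u,v),z))
for n,u,v,z in (('thin',479,266,5),('thin2',432,254,5),('tk',411,448,49),('tk2',358,437,49),('tkb',408,470,0),('tk2b',360,455,0)):print('S',n,atz(*S(u,v),z))
# jug base corners scene
for uv in ((125,518),(206,545),(246,510)):print('jugshoulder',atz(*S(*uv),105))
for uv in ((623,268),(688,255),(700,345),(650,360)):print('jugT',atz(*T(*uv),105))
E
```

```text
thinA (array([564.2, -66.1,  22.6]), [18.9, 18.9]) swap
thinB (array([561.8, -58.6, -21.3]), [20.4, 20.4]) swap
thickA (array([ 646.6, -244.5,   42.7]), [2.4, 2.4]) swap
thickB (array([ 627., -249.,   22.]), [20.6, 20.6]) swap
deckU (array([647. ,  37.9,  96.8]), [0.6, 0.6]) swap
deckR (array([427.2,  46.5,  94. ]), [0.7, 0.7]) swap
cap (array([ 554.5, -399.4,  144.7]), [0.1, 0.1]) swap
bcap (array([ 440.9, -393.4,  141.6]), [0.1, 0.1]) swap
short1 (array([391.7,  -9.9,  25.5]), [11.0, 11.0]) swap
ringtop (array([ 720.7, -144.7,   26.4]), [0.2, 0.2]) swap
(array([582.7, -54.6,  -2. ]), [0.5, 0.5]) (array([ 5.431e+02, -6.950e+01, -1.000e-01]), [0.4, 0.4]) (array([ 645.2, -244.7,   45.3]), [1.3, 1.3]) (array([ 607.4, -258.1,   41.4]), [0.0, 0.0])
deckfar [653.9 497.5 121. ] [432.7 499.6 121. ]
thin [581.1 -54.4   5. ]
thin2 [542.  -69.3   5. ]
tk [ 643.4 -244.8   49. ]
tk2 [ 605.9 -256.4   49. ]
dU [645.7  38.4 104. ]
dR [425.9  46.1 104. ]
S thin [585.3 -57.6   5. ]
S thin2 [545.1 -71.6   5. ]
S tk [ 649.2 -243.7   49. ]
S tk2 [ 609.7 -260.6   49. ]
S tkb [ 644.8 -243.3    0. ]
S tk2b [ 605.5 -255.7    0. ]
jugshoulder [ 526.4 -430.4  105. ]
jugshoulder [ 588.1 -411.2  105. ]
jugshoulder [ 594.8 -373.6  105. ]
jugT [ 578.8 -366.   105. ]
jugT [ 590.3 -417.7  105. ]
jugT [ 518.5 -426.6  105. ]
jugT [ 505.7 -386.9  105. ]
```

```bash
python3 -m creep '{"offset":[[0.04,0.042,0.01],[0.08,0.084,0.02],[0.12,0.126,0.03],[0.16,0.168,0.04],[0.20,0.21,0.05],[0.24,0.252,0.06],[0.28,0.294,0.07],[0.32,0.336,0.08],[0.35,0.37,0.08],[0.35,0.37,0.08]],"spin":[0.16,0.32,0.48,0.64,0.8,0.96,1.12,1.28,1.44,1.477]}' 1
python3 - <<'E'
from h import *
snap('wrist','w1'); s=get_state(); d=np.load('pics/w1.npz'); print(s['t'],s['tcp_pos'],s['joints'],ray('w1',256,192)[0],ray('w1',256,192)[1])
crop('w1','w1c',0,0,512,384,1.5)
E
```

```text
t: 1.35
tcp_pos: [584.4, -153.1, 327.4]
tool_rot: [[-0.323, 0.946, -0.001], [0.946, 0.323, 0.001], [0.001, -0.0, -1.0]]
wrist_force: [-0.5, -0.8, 1.0]
grip_width: 85.5
1.4 [ 583.13900181 -154.69868998  327.43013177] [-3.74335708e-01  2.89140237e-01  1.29361422e+00 -4.56494792e-04
  1.56047736e+00 -7.01513503e-01] [561.97449418 -84.8504322  452.64780219] [ 0.08492536 -0.28832297 -0.95394454]
```

View pics/w1c.png

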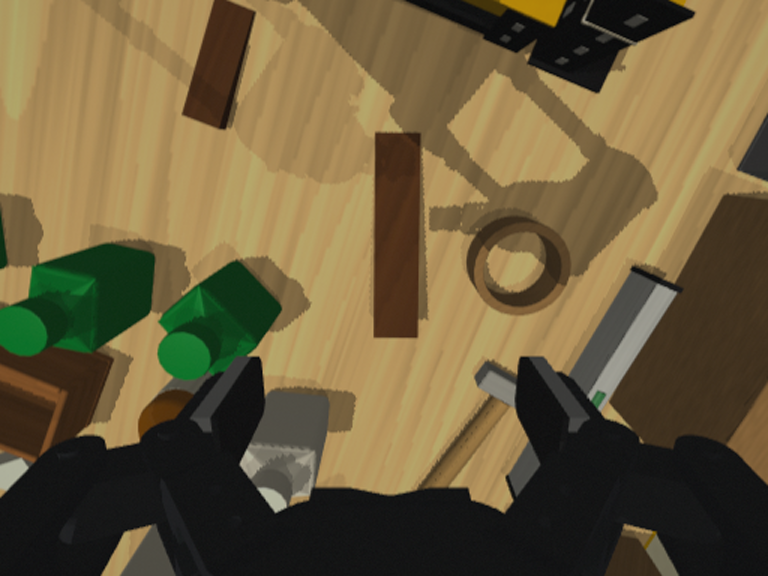

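Wrist view: wedge straight up the picture, thin end (375–420,133), thick end (374–418,338) in the 1.5x crop. The shelf's end is at the top right and the line shows on the upright at about (635,42).

```bash
python3 - <<'E'
from h import *
T=lambda u,v:('t0',230+u/4,90+v/4)
S=lambda u,v:('s0',150+u/3.75,180+v/3.75)
W=lambda u,v:('w1',u/1.5,v/1.5)
for n,a,b,c,z in (('thin+x',(420,133),(221,279),(479,266),5),('thin-x',(375,133),(238,325),(432,254),5),('tk+x',(418,338),(456,200),(411,448),49),('tk-x',(374,338),(470,245),(358,437),49)):
    print(n,atz(*W(*a),z),tri(W(*a),T(*b),S(*c)),tri(W(*a),S(*c)))
print('shelf dU w1', proj('w1',(645.7,38.4,104))*1.5, proj('w1',(425.9,46,104))*1.5)
E
```

```text
thin+x [584.3 -57.3   5. ] (array([583.4, -55.5,  -0.9]), [1.8, 1.4, 0.7]) (array([584.6, -57. ,   3.3]), [0.3, 0.3])
thin-x [542.4 -71.6   5. ] (array([ 5.428e+02, -7.020e+01,  5.000e-01]), [1.4, 0.5, 1.0]) (array([543.1, -70.8,   2. ]), [1.1, 1.1])
tk+x [ 647.7 -246.2   49. ] (array([ 646.8, -244.9,   48.3]), [1.8, 3.1, 2.6]) (array([ 648.5, -244.9,   50.5]), [1.3, 1.3])
tk-x [ 605.3 -260.7   49. ] (array([ 607. , -259.5,   45.4]), [2.9, 2.2, 1.6]) (array([ 607.3, -260.7,   46.7]), [1.9, 1.9])
shelf dU w1 [555.75  22.5 ] [ 259.35 -110.7 ]
```

```bash
python3 -m creep '{"offset":[[-0.01,0.05,0.01],[-0.02,0.10,0.02],[-0.03,0.15,0.03],[-0.045,0.2,0.04],[-0.045,0.2,0.04],[-0.045,0.2,0.04]],"spin":[-0.12,-0.24,-0.35,-0.35,-0.35,-0.35]}'
python3 - <<'E'
from h import *
snap('wrist','w2'); s=get_state(); print(s['tcp_pos'],s['t'])
crop('w2','w2c',0,0,512,384,1.5)
E
```

```text
t: 2.15
tcp_pos: [537.4, 42.9, 368.2]
tool_rot: [[0.028, 1.0, -0.0], [1.0, -0.028, -0.001], [-0.001, -0.0, -1.0]]
wrist_force: [-0.5, 0.3, -0.9]
grip_width: 85.2
[537.61738002  42.59519774 367.9104104 ] 2.2
```

View pics/w2c.png

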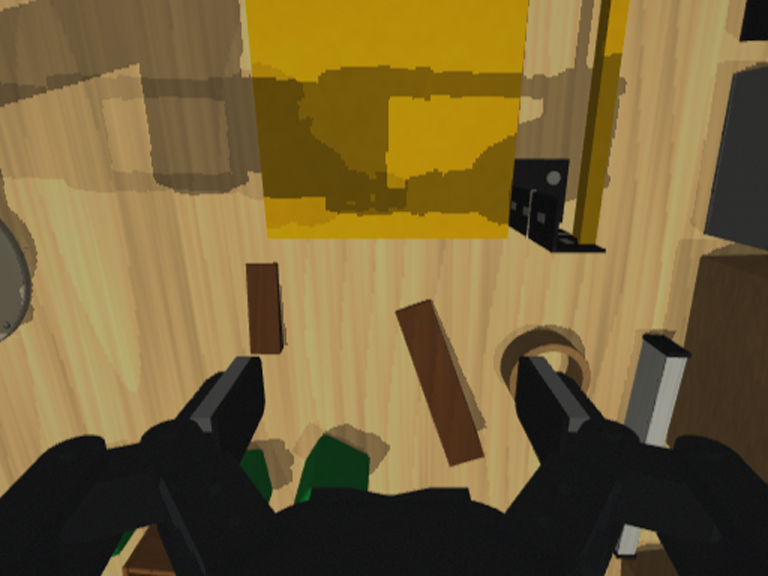

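Wrist view 2: the deck's low-end corners are at (268,239) and (508,238), and the pale line is at about (530,215) on the upright.

```bash
python3 - <<'E'
from h import *
T=lambda u,v:('t0',230+u/4,90+v/4)
S=lambda u,v:('s0',150+u/3.75,180+v/3.75)
W=lambda u,v:('w2',u/1.5,v/1.5)
for n,a,b,c in (('U',(508,238),(115,175),(605,168)),('R',(268,239),(100,450),(402,42))):
    print(n,atz(*W(*a),104),tri(W(*a),T(*b),S(*c)),tri(W(*a),S(*c)))
for n,a,z in (('thin+x',(431,300),5),('thin-x',(397,312),5),('tk+x',(483,456),49),('tk-x',(450,466),49)): print(n,atz(*W(*a),z))
for u in (247,530): print(atz(*W(u,0),113))
E
```

```text
U [647.2  36.7 104. ] (array([647.5,  36.8,  99.3]), [1.4, 1.7, 0.7]) (array([647.8,  35.7, 100.3]), [0.4, 0.4])
R [427.2  42.  104. ] (array([427.3,  43.9,  99.1]), [3.1, 2.4, 2.5]) (array([428.9,  42.2, 102. ]), [2.3, 2.3])
thin+x [585.7 -56.3   5. ]
thin-x [544.6 -70.5   5. ]
tk+x [ 645.4 -245.5   49. ]
tk-x [ 605.1 -259.1   49. ]
[434.2 230.4 113. ]
[652.1 224.1 113. ]
```

```bash
python3 -m creep '{"offset":[[0.016,-0.053,-0.02],[0.032,-0.106,-0.04],[0.048,-0.16,-0.06],[0.064,-0.213,-0.08],[0.079,-0.267,-0.12],[0.079,-0.267,-0.18],[0.079,-0.267,-0.24],[0.079,-0.267,-0.30],[0.079,-0.267,-0.345],[0.079,-0.267,-0.345]],"spin":[0.12,0.24,0.344,0.344,0.344,0.344,0.344,0.344,0.344,0.344]}'
python3 -m creep '{"offset":[[0,0,0],[0,0,0],[0,0,0],[0,0,0],[0,0,0],[0,0,0]],"spin":[0,0,0,0,0,0]}' 0
```

```text
t: 3.45
tcp_pos: [612.9, -223.2, 18.7]
tool_rot: [[-0.309, 0.951, -0.009], [0.951, 0.309, 0.004], [0.007, -0.008, -1.0]]
wrist_force: [0.5, -0.6, 0.8]
grip_width: 85.3
t: 4.2
tcp_pos: [618.5, -223.9, 26.2]
tool_rot: [[-0.312, 0.95, 0.005], [0.95, 0.312, -0.003], [-0.004, 0.004, -1.0]]
wrist_force: [0.2, -1.2, 6.0]
grip_width: 44.3
```

```bash
python3 -m creep '{"offset":[[0,0,0.006],[-0.01,0.01,0.008],[-0.03,0.033,0.008],[-0.05,0.055,0.008],[-0.07,0.078,0.008],[-0.085,0.09,0.006],[-0.085,0.09,0.0],[-0.085,0.09,-0.003],[-0.085,0.09,-0.003]],"spin":[0,-0.08,-0.16,-0.24,-0.30,-0.344,-0.344,-0.344,-0.344]}'
python3 - <<'E'
from h import *
snap('wrist','w3'); snap('scene','s3'); snap('top','t3');s=get_state(); print(s['tcp_pos'],s['t'],s['wrist_force'],s['torque'])
a=cv2.imread('pics/w3.png'); t=cv2.imread('pics/t3.png')[90:240,230:330];s3=cv2.imread('pics/s3.png')[180:280,230:350]
f=lambda im,h:cv2.resize(im,(int(im.shape[1]*h/im.shape[0]),h),interpolation=cv2.INTER_CUBIC)
r=f(s3,300); cv2.imwrite('pics/m3.png',np.hstack([f(a,300),r]))
E
```

```text
t: 5.32
tcp_pos: [528.8, -130.4, 25.9]
tool_rot: [[0.026, 1.0, -0.005], [1.0, -0.026, 0.004], [0.003, -0.005, -1.0]]
wrist_force: [-16.1, 10.4, 47.5]
grip_width: 44.2
[ 528.76941784 -130.34695444   25.93855865] 5.475 [-16.04381395  10.79137306  48.04980987] [1.36434506 2.38324528 0.1950168 ]
```

View pics/m3.png

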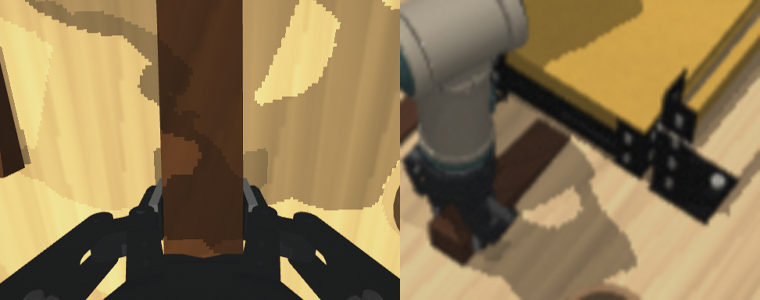

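Wedge gripped and aligned with the shelf, but I'm pressing on the bench with 48 N; easing off.

```bash
python3 -m creep '{"offset":[[0,0,0.003],[0,0,0.003],[0.001,0,0.003],[0.001,0,0.003]],"spin":[0,0,0,0]}'
```

```text
t: 5.98
tcp_pos: [532.4, -132.6, 26.0]
tool_rot: [[0.026, 1.0, -0.001], [1.0, -0.026, 0.0], [0.0, -0.001, -1.0]]
wrist_force: [-6.8, 3.5, 21.2]
grip_width: 44.0
```

```bash
python3 -m creep '{"offset":[[0,0,0.002],[0,0,0.0022],[0,0.01,0.0022],[0.001,0.02,0.0022],[0.001,0.03,0.0022],[0.001,0.03,0.0022]],"spin":[0,0,0,0,0,0]}'; python3 -m creep '{"offset":[[0,0.002,0],[0,0.004,0],[0,0.006,0],[0,0.006,0]],"spin":[0,0,0,0]}'
```

```text
t: 6.72
tcp_pos: [535.4, -102.7, 26.1]
tool_rot: [[0.027, 1.0, 0.003], [1.0, -0.027, -0.001], [-0.0, 0.003, -1.0]]
wrist_force: [1.0, 0.9, 5.8]
grip_width: 44.4
t: 7.22
tcp_pos: [535.5, -97.9, 26.1]
tool_rot: [[0.026, 1.0, 0.003], [1.0, -0.026, -0.002], [-0.002, 0.003, -1.0]]
wrist_force: [-0.0, -2.3, 4.6]
grip_width: 44.2
```

```bash
python3 -m creep '{"offset":[[-0.001,0,0],[-0.002,0.001,0],[-0.002,0.003,0],[-0.002,0.003,0]],"spin":[0,0,0,0]}'; python3 -m creep '{"offset":[[0,0.002,0],[0,0.003,0],[0,0.003,0]],"spin":[0,0,0]}';python3 -m creep '{"offset":[[0,0.002,0],[0,0.003,0],[0,0.003,0]],"spin":[0,0,0]}'
```

```text
t: 7.72
tcp_pos: [533.4, -95.3, 26.1]
tool_rot: [[0.026, 1.0, 0.003], [1.0, -0.026, -0.003], [-0.003, 0.003, -1.0]]
wrist_force: [2.5, -5.4, 5.9]
grip_width: 44.1
t: 8.1
tcp_pos: [533.5, -94.2, 26.1]
tool_rot: [[0.025, 1.0, 0.003], [1.0, -0.025, -0.006], [-0.006, 0.003, -1.0]]
wrist_force: [0.8, -11.5, 4.9]
grip_width: 44.3
t: 8.48
tcp_pos: [533.4, -91.3, 26.1]
tool_rot: [[0.025, 1.0, 0.003], [1.0, -0.025, -0.006], [-0.006, 0.003, -1.0]]
wrist_force: [0.7, -11.9, 5.1]
grip_width: 44.8
```

Contact felt at about y = -95, as predicted; push on to just short of level.

```bash
python3 -m creep '{"offset":[[0,0.008,0],[0,0.016,0],[0.001,0.024,0],[0.001,0.032,0],[0.001,0.040,0],[0.0015,0.048,0],[0.0015,0.054,0],[0.0015,0.058,0],[0.0015,0.058,0]],"spin":[0,0,0,0,0,0,0,0,0]}'
python3 - <<'E'
from h import *
snap('scene','s4'); snap('top','t4'); s=get_state(); print(s['tcp_pos'],s['t'],s['wrist_force'])
a=cv2.imread('pics/s0.png')[190:260,290:360];b=cv2.imread('pics/s4.png')[190:260,290:360]
f=lambda im:cv2.resize(im,None,fx=5.6,fy=5.6,interpolation=cv2.INTER_CUBIC)
cv2.imwrite('pics/m4.png',np.hstack([f(a),f(b)]))
E
```

```text
t: 9.6
tcp_pos: [534.2, -32.5, 26.1]
tool_rot: [[0.024, 1.0, 0.002], [1.0, -0.024, -0.005], [-0.005, 0.002, -1.0]]
wrist_force: [1.3, -10.0, 6.4]
grip_width: 44.1
[534.25966638 -32.49278905  26.10440956] 9.7 [ 0.73081118 -9.98682429  6.49653731]
```

View pics/m4.png

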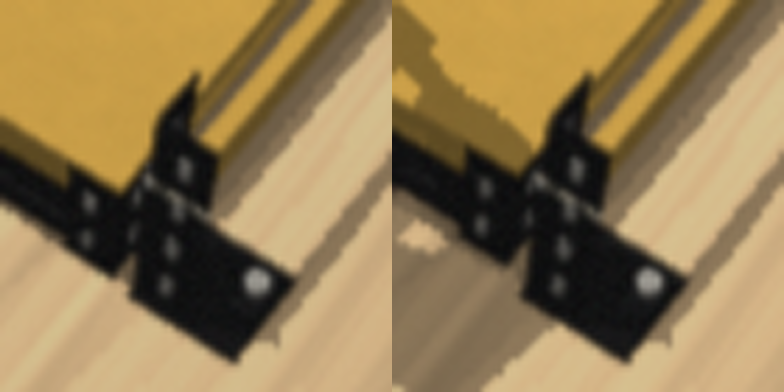

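The pale line starts at (150,180) in the left half. The deck corner has risen from (118,193) to (121,178) but is still slightly below the line. About 10 mm more to push.

```bash
python3 -m creep '{"offset":[[0,0.003,0],[0,0.006,0],[0,0.009,0],[0,0.010,0],[0,0.010,0],[0,0.010,0]],"spin":[0,0,0,0,0,0]}'
python3 - <<'E'
from h import *
snap('scene','s5'); snap('top','t5'); s=get_state(); print(s['tcp_pos'],s['t'],s['wrist_force'])
b=cv2.imread('pics/s5.png')[205:245,300:340]
cv2.imwrite('pics/m5.png',cv2.resize(b,None,fx=14,fy=14,interpolation=cv2.INTER_CUBIC))
for p in ((647.2,36.7,104),(647.2,40.2,118),(647.2,40.8,120),(647.2,41,122)): print(p,proj('s5',p),(proj('s5',p)-[300,205])*14)
# mark point: 13 mm to +x of corner (face), 120 high; upright along shelf-y about 40
for q in ((660.2,40.5,120),(660.2,20,120),(660.2,60,120)): print('mark',q,(proj('s5',q)-[300,205])*14)
E
```

```text
t: 10.45
tcp_pos: [534.2, -23.0, 26.1]
tool_rot: [[0.024, 1.0, 0.002], [1.0, -0.024, -0.005], [-0.005, 0.002, -1.0]]
wrist_force: [0.4, -12.5, 6.6]
grip_width: 43.9
[534.20882358 -23.03701532  26.07845739] 10.55 [  0.66149172 -12.41259135   6.89614762]
(647.2, 36.7, 104) [311.5 223.8] [161.  263.2]
(647.2, 40.2, 118) [312.5 220.6] [175.  218.4]
(647.2, 40.8, 120) [312.6 220.1] [176.4 211.4]
(647.2, 41, 122) [312.7 219.7] [177.8 205.8]
mark (660.2, 40.5, 120) [225.4 240.8]
mark (660.2, 20, 120) [176.4 305.2]
mark (660.2, 60, 120) [271.6 182. ]
```

View pics/m5.png

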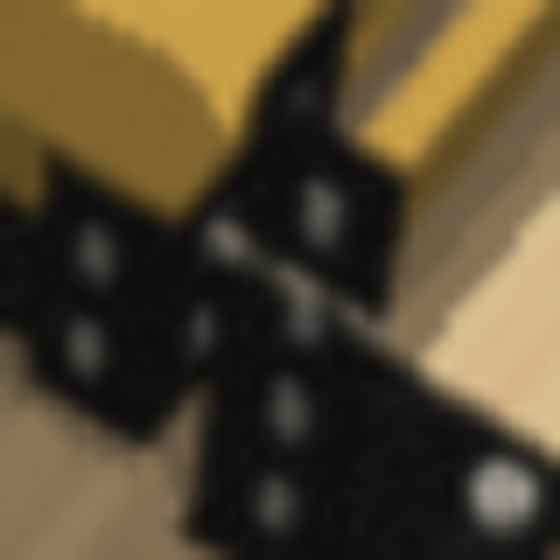

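```bash
python3 - <<'E'
from h import *
S=lambda u,v:('s5',300+u/14,205+v/14)
print('corner',atz(*S(178,215),120),'line L',atz(*S(212,232),120),'line R',atz(*S(378,343),120))
print('w2 line', [atz('w2',u/1.5,v/1.5,120) for u,v in ((528,190),(530,240))])
# subpixel ECC shift of deck corner patch between s0, s4, s5
g=[cv2.cvtColor(cv2.imread(f'pics/{n}.png'),cv2.COLOR_BGR2GRAY).astype(np.float32) for n in('s0','s4','s5')]
m=np.zeros(g[0].shape,np.uint8); 
x,y,w,h=299,214,14,22
for k in (1,2):
    M=np.eye(2,3,dtype=np.float32)
    cc,M=cv2.findTransformECC(g[0][y:y+h,x:x+w].copy(),g[k],np.float32([[1,0,x+1],[0,1,y-2.5]]),cv2.MOTION_TRANSLATION,(3,200,1e-6),None,1)
    print(k,cc,M[:,2]-[x,y])
for z,yy in ((104,36.7),(118,40.2),(120,40.8)): print(z,proj('s5',(647.2,yy,z))-proj('s5',(647.2,36.7,104)))
# other corner of deck (R) leg patch
E
```

```text
corner [647.9  40.2 120. ] line L [656.5  40.8 120. ] line R [701.5  37.2 120. ]
w2 line [array([657.7,  80.9, 120. ]), array([662.2,  37.6, 120. ])]
1 0.9588516356698175 [ 0.49584961 -2.80288696]
2 0.9708954322407506 [ 0.64144897 -3.24208069]
104 [0. 0.]
118 [ 1.  -3.2]
120 [ 1.1 -3.7]
```

```bash
python3 -m creep '{"offset":[[0,0.001,0],[0,0.0015,0],[0,0.0015,0],[0,0.0015,0]],"spin":[0,0,0,0]}'
python3 -m creep '{"offset":[[0,0,0],[0,0,0],[0,0,0],[0,0,0],[0,0,0.05],[0,0,0.1],[0.03,-0.02,0.15],[0.06,-0.02,0.2],[0.06,-0.02,0.2],[0.06,-0.02,0.2]],"spin":[0,0,0,0,0,0,0,0,0,0]}' 1
python3 - <<'E'
from h import *
snap('wrist','w6');s=get_state(); print(s['tcp_pos'],s['t'])
for p in ((647.5,40,120),(660,40,120)): print(proj('w6',p))
E
python3 -m creep '{"offset":[[0.025,0,0],[0.05,0,0],[0.075,0,0],[0.1,0,0],[0.1,0,0],[0.1,0,0]],"spin":[0,0,0,0,0,0]}'
python3 - <<'E'
from h import *
snap('wrist','w7');snap('scene','s7');s=get_state(); print(s['tcp_pos'],s['t'])
q=[]
for f in('w6','w7'):
    u,v=proj(f,(653,40,120)).astype(int); print(f,u,v)
    u0=max(0,min(512-64,u-32)); v0=max(0,min(384-90,v-45)); print(u0,v0)
    q.append(cv2.resize(cv2.imread(f'pics/{f}.png')[v0:v0+90,u0:u0+64],None,fx=6,fy=6,interpolation=cv2.INTER_CUBIC))
cv2.imwrite('pics/m7.png',np.hstack(q))
E
```

```text
t: 11.05
tcp_pos: [534.2, -21.7, 26.1]
tool_rot: [[0.024, 1.0, 0.002], [1.0, -0.024, -0.006], [-0.006, 0.002, -1.0]]
wrist_force: [0.7, -13.2, 6.1]
grip_width: 44.8
t: 12.3
tcp_pos: [592.3, -37.9, 224.7]
tool_rot: [[0.027, 1.0, -0.002], [1.0, -0.027, 0.0], [0.0, -0.002, -1.0]]
wrist_force: [-1.0, 0.1, -0.7]
grip_width: 85.4
[591.66178247 -37.86269623 223.95883598] 12.35
[328.1  92. ]
[344.6  91.5]
t: 13.1
tcp_pos: [691.5, -38.0, 224.0]
tool_rot: [[0.027, 1.0, -0.004], [1.0, -0.027, 0.001], [0.0, -0.004, -1.0]]
wrist_force: [0.7, -0.6, -0.2]
grip_width: 85.6
[691.86571968 -38.17798946 225.0678636 ] 13.2
w6 335 91
303 46
w7 205 95
173 50
```

View pics/m7.png

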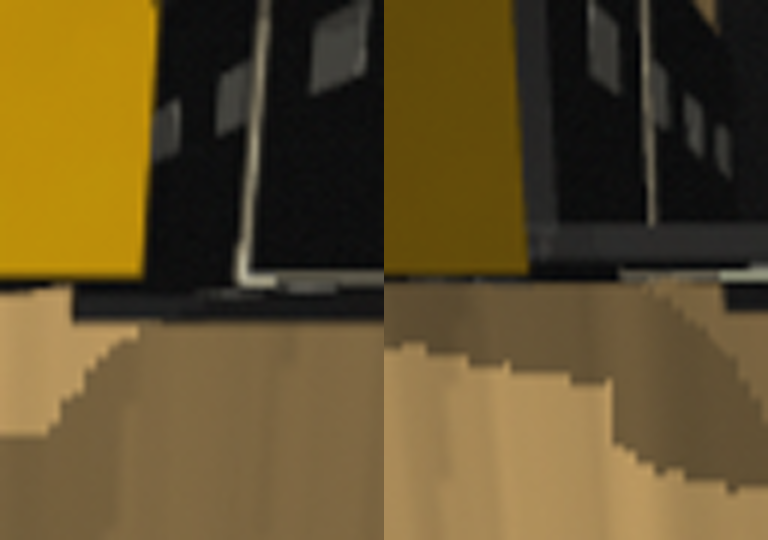

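```bash
python3 - <<'E'
from h import *
A=lambda u,v:('w6',303+u/6-.4,46+v/6-.4)
B=lambda u,v:('w7',173+(u-384)/6-.4,50+v/6-.4)
print('corner',tri(A(144,275),B(528,272)))
for z in (118,119,120,121,122): print(z,atz(*A(144,275),z),atz(*B(528,272),z))
print('line corner',atz(*A(240,278),120))
print('thick end px',proj('w6',(511,-52,49)),proj('w6',(557,-52,49)),proj('w6',(537,42,120)))
cv2.imwrite('pics/m8.png',cv2.resize(cv2.imread('pics/w6.png')[60:330,120:400],None,fx=2.2,fy=2.2,interpolation=cv2.INTER_CUBIC))
E
```

```text
corner (array([646.5,  40.5, 119.5]), [0.0, 0.0])
118 [646.8  40.5 118. ] [646.1  40.5 118. ]
119 [646.6  40.5 119. ] [646.4  40.5 119. ]
120 [646.4  40.4 120. ] [646.6  40.4 120. ]
121 [646.1  40.4 121. ] [646.8  40.4 121. ]
122 [645.9  40.4 122. ] [647.   40.4 122. ]
line corner [658.5  39.7 120. ]
thick end px [184.8 186.2] [226.8 185.2] [182.8  93.3]
```

View pics/m8.png

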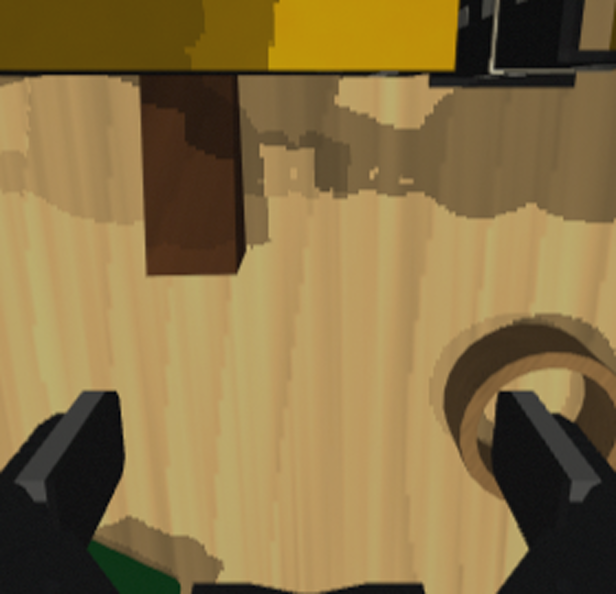

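```bash
python3 - <<'E'
from h import *
Q=lambda u,v:('w6',120+u/2.2-.3,60+v/2.2-.3)
print(atz(*Q(147,274),49),atz(*Q(238,272.5),49),'deck',atz(*Q(20,73),120),atz(*Q(190,72.5),120),atz(*Q(450,72),120))
print(atz(*Q(140,80),49-96*.22+5),atz(*Q(237,80),32))
E
```

```text
[513.1 -49.8  49. ] [558.3 -50.2  49. ] deck [495.9  43.4 120. ] [554.8  42.  120. ] [644.6  39.8 120. ]
[515.   42.2  32.9] [561.3  40.9  32. ]
```

The wedge's thick end is at y ≈ -50 with the deck edge at ≈ 42.5, so 92–93 mm is exposed. The corner triangulates to z ≈ 119.5, and travel past contact agrees with level, so the shelf is level within about 1 mm. Now the jug.

```bash
python3 -m creep '{"offset":[[-0.022,-0.046,0.013],[-0.044,-0.092,0.026],[-0.066,-0.138,0.039],[-0.088,-0.184,0.052],[-0.11,-0.23,0.065],[-0.132,-0.276,0.078],[-0.154,-0.322,0.091],[-0.178,-0.372,0.105],[-0.178,-0.372,0.105],[-0.178,-0.372,0.105]],"spin":[-0.16,-0.32,-0.48,-0.64,-0.8,-0.96,-1.12,-1.28,-1.30,-1.30]}'
python3 - <<'E'
from h import *
im=snap('wrist','w8');s=get_state(); print(s['tcp_pos'],s['t'],s['tool_rot'])
hsv=cv2.cvtColor(im,cv2.COLOR_RGB2HSV)
m=((hsv[...,1]<30)&(hsv[...,2]>60)).astype(np.uint8); 
n,l,st,ce=cv2.connectedComponentsWithStats(m)
for i in np.argsort(-st[1:,4])[:5]+1: print(st[i],ce[i].round(1))
print('pred cap',proj('w8',(554.5,-399.4,147)),'sh',proj('w8',(552,-398,105)),'bottle',proj('w8',(441,-393,145)))
u,v=proj('w8',(552,-398,105)).astype(int); u0=max(0,u-75);v0=max(0,v-75); print(u0,v0)
cv2.imwrite('pics/m9.png',cv2.resize(im[v0:v0+150,u0:u0+150,::-1],None,fx=4,fy=4,interpolation=cv2.INTER_CUBIC))
E
```

```text
t: 14.45
tcp_pos: [514.7, -409.7, 330.5]
tool_rot: [[0.97, 0.241, 0.0], [0.241, -0.97, 0.001], [0.0, -0.001, -1.0]]
wrist_force: [0.5, 0.3, -0.3]
grip_width: 85.2
[ 515.09259092 -409.11637548  330.37357348] 14.5 [[ 9.70144091e-01  2.42529214e-01 -1.52416487e-04]
 [ 2.42529227e-01 -9.70143415e-01  1.15230234e-03]
 [ 1.31601129e-04 -1.15486476e-03 -9.99999324e-01]]
[ 298  288   63   49 1224] [327.  308.1]
[ 242  117   38   39 1143] [260.4 136.4]
[353 238  40  50 506] [374.  262.4]
[127 238  40  50 497] [145.1 262.3]
[274 103   9  18  68] [277.7 111.7]
pred cap [258.1 134.2] sh [256.7 132.1] bottle [229.8 227.1]
181 57
```

View pics/m9.png

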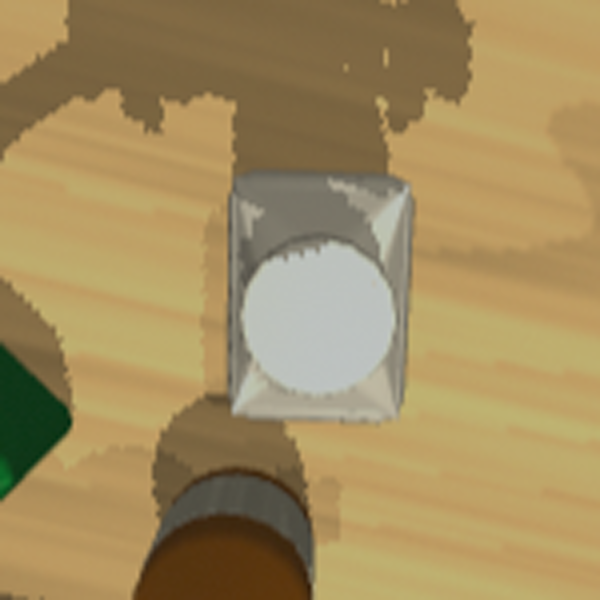

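The jug stands square to the tool: shoulder corners (235,178), (410,182), (398,418), (232,412), cap centre (319,316). The bottle is clear below it.

```bash
python3 - <<'E'
from h import *
Q=lambda u,v:('w8',181+u/4-.4,57+v/4-.4)
c=[atz(*Q(*p),105) for p in ((235,178),(410,182),(398,418),(232,412))]
print(c,np.mean(c,0)); print([round(float(np.linalg.norm(c[i]-c[i-1])),1) for i in range(4)])
d=(c[0]-c[3])+(c[1]-c[2]); print('long axis deg',np.degrees(np.arctan2(d[1],d[0])))
e=(c[0]-c[1])+(c[3]-c[2]); print('short deg',np.degrees(np.arctan2(e[1],e[0]))-90)
print(atz(*Q(319,316),148),tri(Q(319,316),('t0',400.5,162.75),('s0',196.7,309.3)))
E
```

```text
[array([ 581.9, -369.7,  105. ]), array([ 593.1, -419.7,  105. ]), array([ 524.5, -434.6,  105. ]), array([ 513.9, -384.2,  105. ])] [ 553.35 -402.05  105.  ]
[69.5, 51.2, 70.2, 51.5]
long axis deg 12.14630779944264
short deg 12.25055758902782
[ 553.7 -402.   148. ] (array([ 554.2, -400.3,  144.8]), [2.0, 0.8, 1.2])
```

```bash
python3 -m creep '{"offset":[[0.0384,0.007,-0.02],[0.0384,0.007,-0.07],[0.0384,0.007,-0.12],[0.0384,0.007,-0.17],[0.0384,0.007,-0.21],[0.0384,0.007,-0.23],[0.0384,0.007,-0.23]],"spin":[-0.032,-0.032,-0.032,-0.032,-0.032,-0.032,-0.032]}'
python3 -m creep '{"offset":[[0,0,0],[0,0,0],[0,0,0],[0,0,0],[0,0,0],[0,0,0]],"spin":[0,0,0,0,0,0]}' 0
```

```text
t: 15.38
tcp_pos: [553.1, -400.5, 98.3]
tool_rot: [[0.977, 0.213, -0.004], [0.213, -0.977, 0.004], [-0.003, -0.004, -1.0]]
wrist_force: [-0.8, 0.1, 0.6]
grip_width: 85.3
t: 16.12
tcp_pos: [554.7, -403.1, 102.7]
tool_rot: [[0.978, 0.21, 0.003], [0.21, -0.978, -0.001], [0.003, 0.001, -1.0]]
wrist_force: [-0.4, 3.7, 6.2]
grip_width: 54.6
```

```bash
python3 -m creep '{"offset":[[0,0,0.01],[0,0,0.04],[0,0,0.08],[0,0,0.12],[0,0,0.155],[0,0,0.17],[0,0,0.17]],"spin":[0,0,0,0,0,0,0]}'
```

```text
t: 17.0
tcp_pos: [553.7, -403.6, 270.9]
tool_rot: [[0.978, 0.21, 0.001], [0.21, -0.978, -0.001], [0.0, 0.001, -1.0]]
wrist_force: [0.0, -0.3, -4.4]
grip_width: 54.3
```

```bash
python3 -m creep '{"offset":[[-0.001,0.015,0],[-0.002,0.045,0],[-0.003,0.09,0],[-0.004,0.135,0],[-0.005,0.18,0],[-0.006,0.225,0],[-0.007,0.27,0],[-0.008,0.315,0],[-0.009,0.36,0],[-0.01,0.4,0]],"spin":[-0.01,-0.03,-0.06,-0.09,-0.12,-0.15,-0.18,-0.21,-0.23,-0.24]}'; python3 -m creep '{"offset":[[0,0.045,0],[-0.001,0.09,0],[-0.001,0.135,0],[-0.002,0.18,0],[-0.002,0.22,0],[-0.002,0.25,0],[-0.002,0.265,0],[-0.002,0.275,0],[-0.002,0.275,0],[-0.002,0.275,0]],"spin":[0,0,0,0,0,0,0,0,0,0]}'
```

```text
t: 18.25
tcp_pos: [541.7, -0.6, 268.7]
tool_rot: [[1.0, -0.028, -0.004], [-0.028, -1.0, 0.001], [-0.004, -0.001, -1.0]]
wrist_force: [0.3, -0.2, -3.8]
grip_width: 54.7
t: 19.5
tcp_pos: [541.7, 270.6, 270.4]
tool_rot: [[1.0, -0.029, -0.0], [-0.029, -1.0, -0.001], [-0.0, 0.001, -1.0]]
wrist_force: [0.5, -0.0, -4.6]
grip_width: 54.5
```

```bash
python3 -m creep '{"offset":[[0,0,-0.012],[0,0,-0.024],[0,0,-0.034],[0,0,-0.040],[0,0,-0.043],[0,0,-0.043],[0,0,-0.043]],"spin":[0,0,0,0,0,0,0]}'; python3 -m creep '{"offset":[[0,0,-0.001],[0,0,-0.002],[0,0,-0.002]],"spin":[0,0,0]}'; python3 -m creep '{"offset":[[0,0,-0.0005],[0,0,-0.001],[0,0,-0.001]],"spin":[0,0,0]}'
```

```text
t: 20.38
tcp_pos: [541.9, 271.8, 228.0]
tool_rot: [[1.0, -0.028, 0.001], [-0.028, -1.0, 0.0], [0.001, -0.0, -1.0]]
wrist_force: [-0.2, -0.1, -4.4]
grip_width: 54.7
t: 20.75
tcp_pos: [541.6, 271.7, 225.4]
tool_rot: [[1.0, -0.028, -0.0], [-0.028, -1.0, -0.0], [-0.0, 0.0, -1.0]]
wrist_force: [0.5, 0.2, -4.3]
grip_width: 54.5
t: 21.12
tcp_pos: [541.7, 271.7, 224.4]
tool_rot: [[1.0, -0.028, -0.0], [-0.028, -1.0, -0.0], [-0.0, 0.0, -1.0]]
wrist_force: [0.5, 0.5, -4.2]
grip_width: 54.5
```

```bash
python3 -m creep '{"offset":[[0,0,-0.0005],[0,0,-0.001],[0,0,-0.001]],"spin":[0,0,0]}'; python3 -m creep '{"offset":[[0,0,-0.0005],[0,0,-0.001],[0,0,-0.001]],"spin":[0,0,0]}'
```

```text
t: 21.5
tcp_pos: [541.7, 271.7, 223.5]
tool_rot: [[1.0, -0.028, -0.0], [-0.028, -1.0, -0.0], [-0.0, 0.0, -1.0]]
wrist_force: [0.1, 0.5, -4.4]
grip_width: 54.9
t: 21.88
tcp_pos: [541.7, 271.7, 222.7]
tool_rot: [[1.0, -0.028, 0.0], [-0.028, -1.0, -0.0], [0.0, 0.0, -1.0]]
wrist_force: [-0.6, 0.1, -3.0]
grip_width: 54.7
```

```bash
python3 -m creep '{"offset":[[0,0,-0.0003],[0,0,-0.0006],[0,0,-0.0006]],"spin":[0,0,0]}'; python3 -m creep '{"offset":[[0,0,-0.0003],[0,0,-0.0004],[0,0,-0.0004]],"spin":[0,0,0]}'
```

```text
t: 22.25
tcp_pos: [541.7, 271.7, 222.6]
tool_rot: [[1.0, -0.028, 0.001], [-0.028, -1.0, 0.0], [0.001, -0.0, -1.0]]
wrist_force: [-1.9, -0.4, 2.1]
grip_width: 54.6
t: 22.62
tcp_pos: [541.8, 271.7, 222.6]
tool_rot: [[1.0, -0.028, 0.001], [-0.028, -1.0, 0.0], [0.001, -0.0, -1.0]]
wrist_force: [-3.0, -0.0, 5.0]
grip_width: 54.7
```

Standing on the deck; contact came at TCP z = 222.6, so the deck centre is at about 120. Release slowly, rise and look.

```bash
python3 -m creep '{"offset":[[0,0,0],[0,0,0],[0,0,0],[0,0,0],[0,0,0]],"spin":[0,0,0,0,0]}' 0.85;  python3 -m creep '{"offset":[[0,0,0.01],[0,0,0.03],[0,0,0.06],[0,0,0.1],[-0.05,-0.04,0.13],[-0.1,-0.08,0.14],[-0.15,-0.12,0.14],[-0.2,-0.16,0.14],[-0.2,-0.16,0.14]],"spin":[0,0,0,0,0,0,0,0,0]}'
python3 - <<'E'
from h import *
a=snap('scene','s9'); b=snap('top','t9'); s=get_state(); print(s['t'],s['wrist_force'],s['tcp_pos'])
cv2.imwrite('pics/m10.png',np.hstack([cv2.resize(a[100:340,140:400],(400,369)),cv2.resize(b[90:270,90:440],(400,206+163))])[:,:,::-1])
g=lambda n:cv2.cvtColor(cv2.imread(f'pics/{n}.png'),cv2.COLOR_BGR2GRAY).astype(np.float32)
for k in('s7','s9'):
    try:
        cc,M=cv2.findTransformECC(g('s0')[214:236,299:313].copy(),g(k),np.float32([[1,0,300],[0,1,211.5]]),cv2.MOTION_TRANSLATION,(3,200,1e-6),None,1); print(k,cc,M[:,2]-[299,214])
    except Exception as e: print(k,'ecc failed')
def white(f,z,box):
    im=cv2.imread(f'pics/{f}.png'); h=cv2.cvtColor(im,cv2.COLOR_BGR2HSV); m=((h[...,1]<35)&(h[...,2]>175)).astype(np.uint8)
    u0,v0,u1,v1=box; k=np.zeros_like(m); k[v0:v1,u0:u1]=m[v0:v1,u0:u1]; n,l,st,ce=cv2.connectedComponentsWithStats(k)
    if n>1:
        i=1+np.argmax(st[1:,4]); print(f,'white',st[i],ce[i].round(1),atz(f,*ce[i],z))
white('t9',268,(115,128,255,200)); white('s9',268,(255,90,400,220))
print('expected cap',proj('t9',(543,272,268)),proj('s9',(543,272,268)))
# bottle unchanged?
for f0,f1,p in (('t0','t9',(441,-393,142)),('s0','s9',(441,-393,142))):
    u,v=proj(f0,p).astype(int); print('bottle diff',np.abs(g(f0)-g(f1))[v-8:v+9,u-8:u+9].mean())
E
```

```text
t: 23.25
tcp_pos: [541.7, 271.7, 221.4]
tool_rot: [[1.0, -0.028, -0.0], [-0.028, -1.0, -0.0], [-0.0, 0.0, -1.0]]
wrist_force: [-0.2, -0.6, -0.8]
grip_width: 72.5
t: 24.38
tcp_pos: [338.7, 110.3, 362.8]
tool_rot: [[1.0, -0.03, 0.002], [-0.03, -1.0, -0.0], [0.002, 0.0, -1.0]]
wrist_force: [0.4, -0.5, -0.5]
grip_width: 72.7
24.475 [-0.35548194  0.4633201   0.00227442] [341.03590405 111.24908017 362.71546633]
s7 0.6816590426061159 [ 0.98059082 -2.4838562 ]
s9 0.968103263754488 [ 0.51174927 -3.3883667 ]
t9 white [167 149  14  14 159] [173.8 155.4] [541. 277. 268.]
s9 white [321 125  12   8  76] [326.6 128.8] [541.  271.7 268. ]
expected cap [175.6 154.7] [327.2 129. ]
bottle diff 16.861591
bottle diff 2.8892734
```

```bash
python3 -c "
from bench import job_done; print(job_done())"
```

```text
the job is handed in; nothing more can be done
None
```

I pushed the wedge, thin end first, in under the middle of the bar until the shelf's low end was level to within about 1 mm. Only then did I stand the white jug on the middle of the deck and back the arm away. The job was handed in at about 24.5 s.

**Shelf height:** the checks put it within about 1 mm of level but did not agree exactly.
- The deck corner triangulated to 119.5 mm (target 120).
- The wedge travelled about 73 mm after touching the bar, which matches level.
- The wedge's exposed length read 92–93 mm instead of the expected 96, which would mean the shelf is up to 0.8 mm high.
- Image tracking of the corner afterwards gave a rise of about 15.6 mm of the 16 needed.

**Jug:** it touched down gently with about 5 N at a deck height of about 120 mm. After release the cap measured about 5 mm from its expected place in the top view and within 2 mm in the scene view, at the right height for an upright jug.

**Brown bottle:** the scene camera shows it unchanged. The top camera's picture differed there, probably because of the arm's shadow, and I did not resolve this.

**Not checked by eye:** my last picture was refused because the 12-picture limit was reached, so the final state rests on these measurements.

While lowering the wedge I briefly pressed it on the bench with about 48 N at the wrist. That load went through the gripped wedge, not the arm or gripper body, and I eased it off at once.

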